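# Pin the locking bar across the laundry coin drawer

### The arm

A 6-joint arm with a two-finger parallel gripper is mounted at the origin on the work surface. World frame = base frame: x ahead of the robot, y to its left, z up, the work surface at z = 0. Lengths are in m, angles in rad, forces in N, time in s.
With the tool pointing down it reaches from about 0.35 to 0.925 m from the base axis. Payload 6.4 kg.
Tool frame: the origin (TCP) lies midway between the tips of the shut fingers; the grasp point (between the pads) lies 19 mm behind it; z points along the fingers, y is the line along which they close (so a half turn about z gives the same grasp; the last joint's range is limited). The gripper opens to 85 mm and grips with 20 to 120 N. Pads are 22 mm wide; open, the fingers measure 114 mm over their backs; the gripper's body (76 mm by 85 mm) begins 54 mm behind the grasp point. The pads swing forward as they close: fully open they stand 13 mm farther back than shut.
Start: joints at [0.987, 0.245, 1.558, -0, 1.339, -0.174], TCP at [0.259, 0.596, 0.231] pointing down, gripper open.
Joint ranges: [-3.13, 3.13], [-1.02, 2.26], [0.13, 2.54], [-0.95, 4.09], [0.21, 2.88], [-2.74, 2.74]. Speed limits (rad/s): [2.57, 2.57, 3.14, 3.14, 3.14, 3.14].

### API

Orientations are given as a unit quaternion [w, x, y, z].
In Python, from rig import get_state, imaging, robot gives the robot as it stands.
- The arm moves only by the shell command python3 -m creep 'ROWS' [FORCE]. ROWS is a JSON object of lists of equal length, an entry for each row: "rotation": the turn, a rotation vector about the tool's x, y, z in rad, a list of three; "slide": the shift along the tool's x, y, z in mm, a list of three; "hand": the finger opening in mm, from 0 to 85.4. In form: {"rotation": [[rx, ry, rz], ...], "slide": [[tx, ty, tz], ...], "hand": [hand, ...]}. A call has 1 to 8 rows; each row is the pose to reach, as a shift and turn from the pose commanded when the call began, along the tool's axes at that moment; what a row does not reach only later rows make up. A row lasts 1/12 s, in which the tool goes at most 41.7 mm and 7.16 degrees, less where a joint would pass 70% of its speed; a pose out of reach is approached as far as the arm can. A call with a gripper value outside its range is refused whole. The fingers move at their own pace and stop on an object; FORCE is the grip in N (left out, the last holds). Time passes only in rows, so rows that repeat a pose let the fingers close. It gives the time, the measured TCP pose, the force, the opening and the grip force at its end, in the units of the state.
- get_state(): the state, without advancing time (a new reading comes with each control period).
- imaging.snapshot(name): name is "scene" or "top"; returns (picture, depth): 384x512x3 uint8, red, green, blue; 384x512 float32, m along the optical axis (not along the pixel's ray), 0 where there is no reading.
- imaging.camera_info(name): a dict with "mtx" (3x3 intrinsics, pixels), "camera_from_world" (4x4, takes a point from world to camera coordinates). Camera axes: x right, y down, z forward; pixel columns grow to the right and rows downward; lengths in m; the calibration is good to about 2 mm. A picture is of the moment at which its call begins. camera_info takes no time and is no camera call.
- robot.sign_off(): hands the job in; it is judged then, once.
The state is a dict: "t": time; "joints": joint angles; "joint_velocities": joint speeds; "tau": joint torques, N m; "ee_pos": TCP position; "orientation": TCP orientation; "contact_force": force on the tool from outside, world axes, zero at the start; "torque": the same for the moment, N m; "opening": opening from 0.0 (shut) to 1.0 (fully open); "grasp_force": force on a finger pad.
Only numpy, scipy, OpenCV 4.12 (cv2) and the standard library are available. Lean on these libraries where they do the work, as an engineer would, in place of code of your own. Each camera call takes 0.05 s, during which the arm holds its last target. There are 200 camera calls.

### The job

Lock the coin drawer: swing the locking bar shut across its front until it stops, then take the pin out of its block and push it down through the keeper and the bar until its collar sits flat on the keeper, and let go. The keeper has play, so feel for its hole gently and never press harder than about 20 N; leave the tub, the cup and the tray where they are.

Things in the scene. Friction and masses are not known exactly. Their poses are not given: they have to be found in the camera images.
- coinbox: grey steel coin drawer unit fixed to the counter, 150 deep (x) x 270 wide (y) x 66 high; origin at the centre of its underside; +x points to its back, its front face is at x = -75 mm towards the robot; z up. In front of that face are a locking bar and a keeper. Keeper: two flat steel lugs, 72 (x) x 60 (y) x 8 mm, at heights 30 to 38 and 52 to 60 mm; the shut bar lies between them
- bar (a joint): angle of the locking bar about its upright hinge, rad: 0 = shut, parallel to the front, eye in line with the keeper's hole; grows as its free end swings out from the front (clockwise from above). Stops at -0.010 and 0.95. Stiff (0.3 N m friction), stays where left
- bar_hinge (a point): the bar's hinge axis, fixed on the coinbox at (-111, 100, 45) mm in its frame; the shut bar runs from here along the coinbox's -y
- bar_eye (a point): centre of the bar's eye, on the bar's top face; moves with the bar. The bar is plain flat steel, 30 wide, 8 thick (41 to 49 mm above the counter), 210 long from the hinge to its free end; the eye, 180 mm from the hinge, is a slot 12.5 mm across the bar by 42 mm along it
- keeper_mid (a point): middle of the keeper's play, at its top face, fixed at (-111, -80, 60) mm in the coinbox frame. Both lugs have a 12 mm round hole, in line with this point in coinbox x, but the keeper slides stiffly (7 N) along coinbox y: its hole is up to 14 mm to either side of here, not measured, but seen from above. A spring catch in the lower lug grips the pin: push it the last 25 mm, about 6 N
- pin: steel pin upright in its block. Origin at the centre of its lower tip, z up along it. Shaft 10 mm diameter, tapered to 7 over the lowest 4 mm, 48 long to the underside of the collar; collar 24 diameter, 4 thick; above it a dark square grip 16 x 16 mm, sides along the pin's x and y, 52 to 94 mm above the origin. 0.1 to 0.16 kg. Home: collar on the keeper, origin 12 mm above the counter
- pin_block: grey plastic block fixed to the counter, 90 x 90 x 60 high, with an upright 14 mm hole in the middle that holds the pin by its collar; origin at the centre of its underside
- tub: white round tub with a blue lid, 68 mm diameter, 85 high, loose; origin at the centre of its underside; a bystander
- cup: white cup, 76 mm across, 70 high, loose; origin at the centre of its underside; a bystander
- tray: grey open tray, 120 x 90 x 35 high, loose; origin at the centre of its underside; a bystander
Not all that is in view belongs to the job. Of the things shaped like the pin, the steel one is meant.

How it is judged:
By the outcome, as a careful person would: the job done as asked, in the order asked, and still so for the second after the job is handed in, with the robot touching nothing.
It also fails if it takes over 67 s, if anything falls off the work surface, if the arm or the gripper's body presses on something with over 40 N, if the wrist force passes 120 N, or if a joint passes its speed limit or range.

## Working session

There is one attempt and no reset: what is moved stays moved. The work goes in short steps, Python scripts to look and compute and a shell command to move; the robot and the scene stay as the last step left them, time stands still between calls to the robot, and variables do not carry over. Pictures are saved under pics/ and viewed, at most 10 in all, crops included, and the job is handed in when it is done.

```bash
ls; mkdir -p pics
cat > h.py <<'E'
import numpy as np, cv2
from rig import get_state, imaging, robot
def snap(n,f=None):
    p,d=imaging.snapshot(n)
    if f: cv2.imwrite('pics/'+f,p[:,:,::-1])
    return p,d
def cam(n):
    c=imaging.camera_info(n); return np.array(c['mtx']),np.array(c['camera_from_world'])
def world(n,u,v,depth,c=None):
    K,T=c or cam(n); pc=np.linalg.inv(K)@[u,v,1]*depth
    return (np.linalg.inv(T)@[*pc,1])[:3]
def at_z(n,u,v,z,c=None):
    K,T=c or cam(n); Ti=np.linalg.inv(T); o=Ti[:3,3]; r=Ti[:3,:3]@np.linalg.inv(K)@[u,v,1]
    return o+r*(z-o[2])/r[2]
def proj(n,P,c=None):
    K,T=c or cam(n); q=K@(T@[*P,1])[:3]; return q[:2]/q[2]
E
python3 - <<'E'
from h import *
np.set_printoptions(precision=4,suppress=True)
for n in('scene','top'):
    p,d=snap(n,n+'0.png'); np.savez('pics/'+n+'0.npz',p=p,d=d)
    print(n,*cam(n))
print(get_state())
E
```

```text
pics
scene [[377.024    0.     251.6945]
 [  0.     377.024  188.9363]
 [  0.       0.       1.    ]] [[-0.7664  0.6421 -0.0173  0.4325]
 [ 0.4718  0.5444 -0.6935 -0.2218]
 [-0.4359 -0.5397 -0.7202  1.2768]
 [ 0.      0.      0.      1.    ]]
top [[454.103    0.     258.6948]
 [  0.     454.103  189.5048]
 [  0.       0.       1.    ]] [[ 0.0105 -0.9999  0.0041 -0.017 ]
 [-0.9978 -0.0107 -0.065   0.5567]
 [ 0.065  -0.0034 -0.9979  1.2494]
 [ 0.      0.      0.      1.    ]]
{'t': 0.1, 'joints': array([ 0.9869,  0.2457,  1.5589,  0.    ,  1.3387, -0.1741]), 'joint_velocities': array([ 0.0008, -0.0009, -0.0027,  0.0019, -0.0018, -0.0008]), 'tau': array([  0.0003, -43.0672, -32.7129,  -0.0001,   0.0028,  -0.    ]), 'ee_pos': array([0.2587, 0.5958, 0.2303]), 'orientation': array([-0.0003,  0.2035,  0.9791, -0.0008]), 'contact_force': array([-0.08  , -0.2881, -0.2664]), 'torque': array([0.0038, 0.0141, 0.0092]), 'grasp_force': 0.0, 'opening': 1.0004892408053019}
```

View pics/scene0.png

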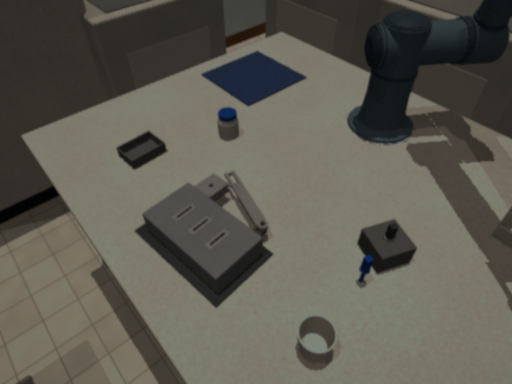

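View pics/top0.png

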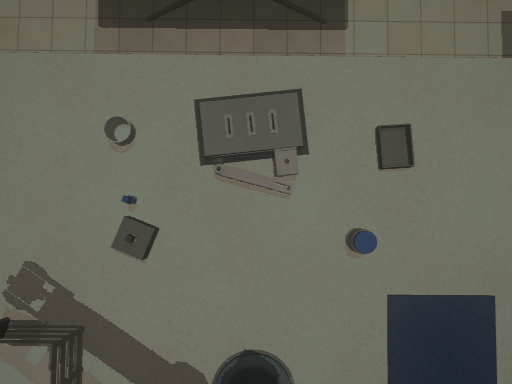

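The scene view shows the coinbox at (205,235), the bar at (263,227)–(230,175) and the pin block at (387,243). The candidates for the pin are:
- the dark grip in the block at scene (391,229) / top (130,239), which is the steel pin
- the loose blue pin at scene (366,266) / top (128,200), a decoy

I choose the one in the block and will check it in a crop.

Run:
```python
from h import *
np.set_printoptions(precision=4,suppress=True)
s=np.load('pics/scene0.npz');t=np.load('pics/top0.npz')
def crop(p,x,y,w,h,k):return cv2.resize(np.clip(p[y:y+h,x:x+w,::-1].astype(float)*1.7,0,255).astype(np.uint8),(w*k,h*k),interpolation=cv2.INTER_CUBIC)
a=crop(t['p'],190,85,125,120,4)[:, :500]; b=crop(t['p'],95,185,75,80,4); c=crop(s['p'],345,205,75,80,4)
bc=np.vstack([b,c])[:480]; bc=np.pad(bc,((0,max(0,480-bc.shape[0])),(0,0),(0,0)))
cv2.imwrite('pics/crop0.png',np.hstack([a,bc]))
def cloud(n,d):
    K,T=cam(n);v,u=np.mgrid[:384,:512];pc=np.stack([(u-K[0,2])/K[0,0]*d,(v-K[1,2])/K[1,1]*d,d],-1)
    return (pc-T[:3,3])@T[:3,:3]
for n,q in(('top',t),('scene',s)):
    W=cloud(n,q['d']);ok=q['d']>0
    def reg(name,x0,x1,y0,y1,z0,z1):
        m=ok&(W[...,0]>x0)&(W[...,0]<x1)&(W[...,1]>y0)&(W[...,1]<y1)&(W[...,2]>z0)&(W[...,2]<z1)
        P=W[m]
        if len(P)<4:return print(n,name,len(P))
        r=cv2.minAreaRect((P[:,:2]*1000).astype(np.float32))
        print(n,name,len(P),'med',np.median(P,0),'rect',np.round(r[0],1),np.round(r[1],1),round(r[2],2))
    if n=='top':
        cb=W[125,250];bl=W[228,128];print('cb',cb,'block',bl,'pin',W[239,130],'keeper',W[155,290])
    reg('box',cb[0]-.13,cb[0]+.13,cb[1]-.17,cb[1]+.17,.0625,.08)
    reg('keeper',cb[0]-.13,cb[0]+.1,cb[1]-.17,cb[1]+.17,.056,.0625)
    reg('bar',cb[0]-.2,cb[0]+.0,cb[1]-.17,cb[1]+.17,.04,.055)
    reg('block',bl[0]-.1,bl[0]+.1,bl[1]-.1,bl[1]+.1,.05,.065)
    reg('grip',bl[0]-.1,bl[0]+.1,bl[1]-.1,bl[1]+.1,.085,.13)
    reg('griptop',bl[0]-.1,bl[0]+.1,bl[1]-.1,bl[1]+.1,.1,.13)
```

```text
cb [0.7293 0.0145 0.0632] block [0.447  0.3383 0.0601] pin [0.4199 0.3189 0.1077] keeper [ 0.6487 -0.0948  0.0614]
top box 5190 med [0.7304 0.0096 0.0662] rect [697.8   9.2] [221.1 269.8] 6.45
top keeper 810 med [ 0.657  -0.0653  0.0607] rect [697.6   9.5] [222.5 270.2] 6.54
top bar 905 med [0.5912 0.0077 0.0493] rect [598.4  -8.4] [124.3 255.2] 6.62
top block 1083 med [0.4228 0.3252 0.06  ] rect [448.  318.3] [ 96.1 150.9] 73.46
top grip 98 med [0.4275 0.3306 0.0975] rect [471.4 332.5] [121.4  19.8] 8.16
top griptop 43 med [0.4223 0.325  0.1059] rect [421.4 325.5] [15.6 15.8] 65.11
scene box 5787 med [0.7376 0.026  0.0675] rect [700.4   8.9] [222.  272.1] 6.15
scene keeper 514 med [ 0.6472 -0.0645  0.0607] rect [700.8  13.9] [221.4 264. ] 5.71
scene bar 879 med [0.5968 0.0231 0.0504] rect [626.7  26.3] [298.2 106.5] 69.29
scene block 1292 med [0.4351 0.3345 0.0611] rect [451.6 322.4] [108.4 148.5] 68.84
scene grip 176 med [0.4314 0.3322 0.0958] rect [475.1 332.1] [122.2  20.9] 7.62
scene griptop 61 med [0.4258 0.3266 0.1066] rect [423.7 325.5] [16.2 17.4] 60.93
```

View pics/crop0.png

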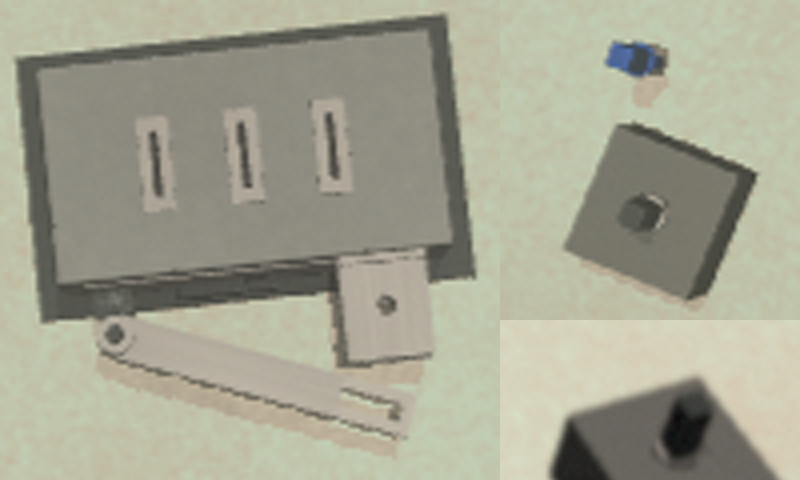

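The crop confirms it: the steel-collared pin with the dark square grip stands in the block, and the blue pin lying beside it is the decoy. The keeper hole is at top (286.5,161) and the bar hinge at (218.5,168.5), with the bar about 0.37 rad open.

```bash
cat >> h.py <<'E'
np.set_printoptions(precision=2,suppress=True)
from scipy.spatial.transform import Rotation as Ro
TH=np.radians(6.45); O=np.array([.7336,.0132])
def cb(x,y): return O+np.array([[np.cos(TH),-np.sin(TH)],[np.sin(TH),np.cos(TH)]])@[x/1000,y/1000]
def tocb(P): return np.array([[np.cos(TH),np.sin(TH)],[-np.sin(TH),np.cos(TH)]])@(np.array(P)[:2]-O)*1000
def go(x,y,z,yaw_y=None):
    """slide (mm) and rotvec in tool axes to bring TCP to x,y,z, tool y at heading yaw_y deg (mod 180)"""
    s=get_state();w,a,b,c=s['orientation'];R=Ro.from_quat([a,b,c,w])
    sl=R.inv().apply(np.array([x,y,z])-s['ee_pos'])*1000
    rv=np.zeros(3)
    if yaw_y is not None:
        cur=R.as_matrix()[:,1];k=min((-180,0,180),key=lambda k:abs((yaw_y+k-np.degrees(np.arctan2(cur[1],cur[0]))+180)%360-180))
        t=np.radians(yaw_y+k);Y=np.array([np.cos(t),np.sin(t),0]);Z=np.array([0,0,-1.]);M=np.c_[np.cross(Y,Z),Y,Z]
        rv=(R.inv()*Ro.from_matrix(M)).as_rotvec()
    print('slide',np.round(sl,1),'rot',np.round(rv,4))
E
python3 - <<'E'
from h import *
t=np.load('pics/top0.npz');p=t['p'];s=np.load('pics/scene0.npz')
g=cv2.cvtColor(p,cv2.COLOR_RGB2GRAY).astype(float)
def blob(g,u,v,r,k):
    a=g[v-r:v+r+1,u-r:u+r+1];w=np.clip(np.median(a)*k-a,0,None);yy,xx=np.mgrid[-r:r+1,-r:r+1]
    return u+(w*xx).sum()/w.sum(),v+(w*yy).sum()/w.sum()
h=blob(g,286,161,4,.9);print('hole px',h);P=at_z('top',*h,.058);print('hole',P*1000,tocb(P))
h=blob(g,218,168,4,.8);print('hinge px',h);P=at_z('top',*h,.05);print('hinge',P*1000,tocb(P),'exp',cb(-111,100)*1000)
P=at_z('top',*((np.array([410,415])+.5)/4-.5+[190,85]),.049);print('bar end',P*1000,tocb(P))
# box top corners by crop: 
for c in((38,70),(430,28),(452,245),(57,285)):
    P=at_z('top',*((np.array(c)+.5)/4-.5+[190,85]),.066);print('corner',tocb(P))
# hole in scene view predicted
P=at_z('top',*blob(g,286,161,4,.9),.058);print('scene px',proj('scene',P),s['p'][180:192,204:218].mean(-1).astype(int))
x,y=cb(-200,0);print(x,y);go(x,y,.12,6.45)
E
```

```text
hole px (np.float64(286.3821752265861), np.float64(160.77190332326285))
hole [633.28 -85.31  58.  ] [-110.75  -86.61]
hinge px (np.float64(217.95518499218343), np.float64(167.76289734236582))
hinge [613.07 100.79  50.  ] [-109.93  100.58] exp [612.07 100.1 ]
bar end [ 558.95 -102.03   49.  ] [-186.49  -94.88]
corner [ 71.84 133.06]
corner [  73.84 -135.18]
corner [ -75.87 -133.98]
corner [-75.94 134.06]
scene px [210.93 185.29] [[93 89 89 89 89 89 88 89 89 89 89 88 87 87]
 [90 89 89 89 89 89 89 89 89 89 87 88 87 88]
 [88 89 89 89 88 89 88 85 86 87 87 88 86 88]
 [89 89 89 89 88 81 74 72 75 82 86 88 88 89]
 [89 89 89 88 81 68 55 53 58 75 86 88 89 88]
 [90 90 91 87 76 58 44 43 52 72 86 89 89 90]
 [90 91 90 87 79 67 57 57 65 79 87 88 89 88]
 [91 91 89 89 87 81 77 77 81 85 89 90 89 88]
 [90 89 89 89 89 88 88 88 88 89 89 89 88 89]
 [89 89 89 90 90 90 91 90 89 89 89 89 88 88]
 [89 90 89 90 90 90 91 90 90 89 89 88 86 82]
 [89 90 90 91 90 91 90 90 88 89 88 85 79 69]]
0.5348659468439683 -0.00926722315230711
slide [-494.4 -444.7  110.9] rot [-0.    0.    1.05]
```

```bash
python3 -m creep '{"rotation":[[0,0,0],[0,0,0],[0,0,0],[0,0,0],[0,0,0],[0,0,0],[0,0,0],[0,0,0]],"slide":[[-30,-27,0],[-60,-54,0],[-90,-81,0],[-120,-108,0],[-150,-135,0],[-180,-162,0],[-210,-189,0],[-247,-222,0]],"hand":[0,0,0,0,0,0,0,0]}' 40
python3 -m creep '{"rotation":[[0,0,0],[0,0,0],[0,0,0],[0,0,0],[0,0,0],[0,0,0],[0,0,0],[0,0,0]],"slide":[[-30,-27,20],[-60,-54,40],[-90,-81,60],[-120,-108,80],[-150,-135,100],[-180,-162,110],[-210,-189,110],[-247,-222,110]],"hand":[0,0,0,0,0,0,0,0]}'
python3 -m creep '{"rotation":[[0,0,0.12],[0,0,0.24],[0,0,0.36],[0,0,0.48],[0,0,0.6],[0,0,0.72],[0,0,0.84],[0,0,0.96]],"slide":[[0,0,0],[0,0,0],[0,0,0],[0,0,0],[0,0,0],[0,0,0],[0,0,0],[0,0,0]],"hand":[0,0,0,0,0,0,0,0]}'
python3 - <<'E'
from h import *
x,y=cb(-200,0);go(x,y,.03,6.45)
E
```

```text
t: 0.77
ee_pos: [0.3938, 0.2996, 0.231]
orientation: [-0.0, 0.203, 0.979, -0.0]
contact_force: [0.4, 0.2, -0.2]
opening: 0.004
grasp_force: 0.0
t: 1.43
ee_pos: [0.5214, 0.0181, 0.1198]
orientation: [-0.002, 0.204, 0.979, 0.0]
contact_force: [0.9, 1.4, 0.1]
opening: 0.001
grasp_force: 0.0
t: 2.1
ee_pos: [0.5221, 0.0198, 0.1213]
orientation: [-0.0, 0.635, 0.773, -0.0]
contact_force: [-0.5, 0.2, -0.3]
opening: -0.005
grasp_force: 0.0
slide [-31.1   7.   91.3] rot [-0.   -0.    0.08]
```

```bash
python3 -m creep '{"rotation":[[0,0,0.08],[0,0,0.08],[0,0,0.08],[0,0,0.08],[0,0,0.08],[0,0,0.08]],"slide":[[-31,7,0],[-31,7,30],[-31,7,60],[-31,7,91],[-31,7,91],[-31,7,91]],"hand":[0,0,0,0,0,0]}'
python3 -m creep '{"rotation":[[0,0,0],[0,0,0],[0,0,0],[0,0,0],[0,0,0],[0,0,0],[0,0,0],[0,0,0]],"slide":[[0,5,0],[0,10,0],[0,15,0],[0,20,0],[0,25,0],[0,30,0],[0,35,0],[0,40,0]],"hand":[0,0,0,0,0,0,0,0]}'
python3 -m creep '{"rotation":[[0,0,0],[0,0,0],[0,0,0],[0,0,0],[0,0,0],[0,0,0]],"slide":[[0,3,0],[0,6,0],[0,9,0],[0,12,0],[0,14,0],[0,14,0]],"hand":[0,0,0,0,0,0]}'
python3 - <<'E'
from h import *
print(tocb(get_state()['ee_pos']),get_state()['ee_pos'])
E
```

```text
t: 2.6
ee_pos: [0.5337, -0.0088, 0.0292]
orientation: [-0.002, 0.663, 0.749, -0.001]
contact_force: [-0.4, -0.7, 0.4]
opening: -0.005
grasp_force: 0.0
t: 3.27
ee_pos: [0.5752, -0.0045, 0.0305]
orientation: [-0.0, 0.663, 0.749, -0.0]
contact_force: [-3.4, -2.4, -0.0]
opening: -0.001
grasp_force: 1.8
t: 3.77
ee_pos: [0.5896, -0.0025, 0.0308]
orientation: [0.0, 0.663, 0.749, 0.0]
contact_force: [-0.8, 0.1, 0.1]
opening: 0.004
grasp_force: 0.8
[-144.87    0.53] [ 0.59 -0.    0.03]
```

```bash
for i in 1 ; do python3 -m creep '{"rotation":[[0,0,0],[0,0,0]],"slide":[[0,1,0],[0,2,0]],"hand":[0,0]}' | grep -E "pos|force"
python3 -m creep '{"rotation":[[0,0,0],[0,0,0]],"slide":[[0,1,0],[0,2,0]],"hand":[0,0]}'| grep -E "pos|force"
python3 -m creep '{"rotation":[[0,0,0],[0,0,0]],"slide":[[0,0.5,0],[0,1,0]],"hand":[0,0]}'| grep -E "pos|force"
done
python3 - <<'E'
from h import *
print(tocb(get_state()['ee_pos']))
E
```

```text
ee_pos: [0.591, -0.0025, 0.0307]
contact_force: [-2.9, -2.4, -0.7]
grasp_force: 1.6
ee_pos: [0.5931, -0.0023, 0.0308]
contact_force: [-3.3, -2.7, -1.2]
grasp_force: 1.7
ee_pos: [0.5941, -0.0021, 0.0308]
contact_force: [-3.3, -2.5, -0.5]
grasp_force: 1.7
[-140.33    0.43]
```

```bash
python3 -m creep '{"rotation":[[0,0,0],[0,0,0]],"slide":[[0,0.5,0],[0,1,0]],"hand":[0,0]}' | grep -E "pos|force"
python3 -m creep '{"rotation":[[0,0,0],[0,0,0]],"slide":[[0,0.5,0],[0,1,0]],"hand":[0,0]}'| grep -E "pos|force"
python3 -c "
from h import *
print(tocb(get_state()['ee_pos']))"
```

```text
ee_pos: [0.5951, -0.002, 0.0308]
contact_force: [-3.6, -3.4, -0.1]
grasp_force: 1.7
ee_pos: [0.5961, -0.0019, 0.0308]
contact_force: [-3.3, -2.7, -0.3]
grasp_force: 1.8
[-138.31    0.45]
```

```bash
python3 -m creep '{"rotation":[[0,0,0],[0,0,0]],"slide":[[0,0.5,0],[0,1,0]],"hand":[0,0]}' | grep -E "pos|force"
python3 -m creep '{"rotation":[[0,0,0],[0,0,0]],"slide":[[0,0.5,0],[0,1,0]],"hand":[0,0]}'| grep -E "pos|force"
python3 -c "
from h import *
print(tocb(get_state()['ee_pos']))
p,d=snap('scene','scene1.png')
cv2.imwrite('pics/c1.png',cv2.resize(p[150:270,170:310,::-1],None,fx=4,fy=4,interpolation=cv2.INTER_CUBIC))"
```

```text
ee_pos: [0.5963, -0.0019, 0.0308]
contact_force: [-8.0, -4.5, 4.3]
grasp_force: 4.4
ee_pos: [0.5964, -0.0019, 0.0308]
contact_force: [-12.0, -5.5, 8.1]
grasp_force: 6.5
[-138.07    0.42]
```

View pics/c1.png

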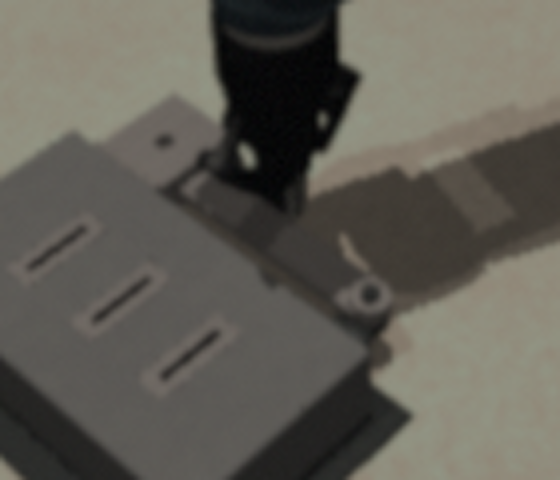

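The bar is shut: the force rose to about 13 N with no further motion. The crop shows it under the keeper, whose hole is at crop (165,140). Next I back off and compute the pin position.

```bash
python3 -m creep '{"rotation":[[0,0,0],[0,0,0],[0,0,0],[0,0,0],[0,0,0],[0,0,0],[0,0,0],[0,0,0]],"slide":[[0,-5,0],[0,-20,0],[0,-30,-20],[0,-40,-60],[0,-50,-100],[0,-60,-140],[0,-60,-140],[0,-60,-140]],"hand":[0,0,0,0,0,0,50,50]}' 40
python3 - <<'E'
from h import *
t=np.load('pics/top0.npz');d=t['d'];K,T=cam('top')
v,u=np.mgrid[:384,:512];pc=np.stack([(u-K[0,2])/K[0,0]*d,(v-K[1,2])/K[1,1]*d,d],-1);W=(pc-T[:3,3])@T[:3,:3]
box=np.zeros(d.shape,bool);box[205:275,100:170]=1
for z0,z1 in((.052,.068),(.1,.12)):
    m=(box&(W[...,2]>z0)&(W[...,2]<z1)&(d>0)).astype(np.uint8)
    n,l,st,c=cv2.connectedComponentsWithStats(m);k=1+st[1:,4].argmax();P=W[l==k]
    r=cv2.minAreaRect((P[:,:2]*1000).astype(np.float32));print(len(P),P[:,:2].mean(0)*1000,r)
x,y=.4214,.3255;go(x,y,.15,65)
print(get_state()['joints'])
E
```

```text
t: 5.65
ee_pos: [0.5411, -0.0088, 0.1751]
orientation: [0.004, 0.663, 0.749, 0.003]
contact_force: [0.4, -0.7, -0.3]
opening: 0.274
grasp_force: 0.0
1090 [421.28 325.  ] ((421.5448303222656, 326.2109680175781), (91.80642700195312, 90.14164733886719), 68.53821563720703)
43 [421.27 325.54] ((421.4234924316406, 325.4877014160156), (15.645675659179688, 15.803045272827148), 65.11408996582031)
slide [346.4 -78.6  23.6] rot [ 0.01  0.01 -1.01]
[-0.23  0.04  1.89  0.    1.2  -0.35]
```

```bash
python3 -m creep '{"rotation":[[0,0,-0.1],[0,0,-0.2],[0,0,-0.32],[0,0,-0.44],[0,0,-0.56],[0,0,-0.68],[0,0,-0.8],[0,0,-0.92]],"slide":[[40,-9,0],[80,-18,0],[120,-27,0],[160,-36,0],[200,-45,0],[240,-54,0],[280,-63,0],[320,-72,0]],"hand":[60,60,60,60,60,60,60,60]}' 40
python3 -c "
from h import *
go(.4214,.3255,.13,67)"
```

```text
t: 6.32
ee_pos: [0.4269, 0.3023, 0.1696]
orientation: [-0.001, 0.259, 0.966, 0.0]
contact_force: [1.2, -0.1, 0.4]
opening: 0.701
grasp_force: 0.0
slide [16.3 17.3 39.6] rot [ 0.   -0.   -0.12]
```

```bash
python3 -m creep '{"rotation":[[0,0,-0.06],[0,0,-0.12],[0,0,-0.12],[0,0,-0.12],[0,0,-0.12],[0,0,-0.12]],"slide":[[8,8,10],[16,17,20],[16,17,39],[16,17,39],[16,17,39],[16,17,39]],"hand":[60,60,60,60,60,60]}' 40
python3 -c "
from h import *
go(.4214,.3255,.07,67)"
```

```text
t: 6.82
ee_pos: [0.4233, 0.3229, 0.1318]
orientation: [-0.0, 0.204, 0.979, 0.0]
contact_force: [0.3, 0.1, -0.1]
opening: 0.706
grasp_force: 0.0
slide [ 2.8  1.6 61.8] rot [ 0.   -0.   -0.01]
```

```bash
python3 -m creep '{"rotation":[[0,0,0],[0,0,0],[0,0,0],[0,0,0],[0,0,0],[0,0,0],[0,0,0]],"slide":[[2.7,1.6,10],[2.7,1.6,20],[2.7,1.6,30],[2.7,1.6,40],[2.7,1.6,50],[2.7,1.6,62],[2.7,1.6,62]],"hand":[60,60,60,60,60,60,60]}' 40
python3 -c "
from h import *
go(.4214,.3255,.07,67)"
```

```text
t: 7.4
ee_pos: [0.4194, 0.3244, 0.0666]
orientation: [-0.002, 0.204, 0.979, -0.002]
contact_force: [-0.2, 0.1, 0.1]
opening: 0.702
grasp_force: 0.0
slide [-1.3  1.8 -3.5] rot [-0.   -0.   -0.01]
```

```bash
python3 -m creep '{"rotation":[[0,0,0],[0,0,0],[0,0,0]],"slide":[[0,0,-2],[0,0,-2],[0,0,-2]],"hand":[60,60,60]}' 40
python3 -c "
from h import *
go(.4214,.3255,.07,67)"
```

```text
t: 7.65
ee_pos: [0.422, 0.3258, 0.0726]
orientation: [0.001, 0.203, 0.979, 0.001]
contact_force: [-0.4, -0.3, -0.1]
opening: 0.703
grasp_force: 0.0
slide [ 0.4 -0.5  2.6] rot [ 0.    0.   -0.01]
```

```bash
python3 -m creep '{"rotation":[[0,0,0],[0,0,0],[0,0,0],[0,0,0],[0,0,0],[0,0,0],[0,0,0],[0,0,0]],"slide":[[0,0,2],[0,0,2],[0,0,2],[0,0,2],[0,0,2],[0,0,2],[0,0,2],[0,0,2]],"hand":[60,60,12,12,12,12,12,12]}' 60
python3 -m creep '{"rotation":[[0,0,0],[0,0,0],[0,0,0],[0,0,0]],"slide":[[0,0,0],[0,0,0],[0,0,0],[0,0,0]],"hand":[12,12,12,12]}' 60
```

```text
t: 8.32
ee_pos: [0.4215, 0.3255, 0.07]
orientation: [0.0, 0.203, 0.979, 0.0]
contact_force: [-0.4, -0.2, 1.3]
opening: 0.178
grasp_force: 58.6
t: 8.65
ee_pos: [0.4215, 0.3255, 0.07]
orientation: [0.0, 0.203, 0.979, 0.0]
contact_force: [0.2, 0.0, 2.9]
opening: 0.181
grasp_force: 58.7
```

```bash
python3 -m creep '{"rotation":[[0,0,0],[0,0,0],[0,0,0],[0,0,0],[0,0,0],[0,0,0],[0,0,0],[0,0,0]],"slide":[[0,0,-10],[0,0,-20],[0,0,-35],[0,0,-50],[0,0,-70],[0,0,-90],[0,0,-100],[0,0,-100]],"hand":[12,12,12,12,12,12,12,12]}' 60
python3 -c "
from h import *
go(.6333,-.0853,.14,96.45);print(get_state()['joints'])"
```

```text
t: 9.32
ee_pos: [0.4227, 0.3261, 0.173]
orientation: [0.002, 0.203, 0.979, 0.002]
contact_force: [0.8, 0.2, -1.1]
opening: 0.179
grasp_force: 59.6
slide [-356.9 -293.6   33.2] rot [ 0.    0.   -0.52]
[ 0.44  0.03  1.91 -0.    1.2  -0.72]
```

```bash
python3 -m creep '{"rotation":[[0,0,0],[0,0,0],[0,0,0],[0,0,0],[0,0,0],[0,0,0],[0,0,0],[0,0,0]],"slide":[[-15,-12,0],[-37,-30,0],[-60,-49,0],[-84,-69,0],[-108,-89,0],[-132,-109,0],[-156,-129,0],[-180,-148,0]],"hand":[12,12,12,12,12,12,12,12]}' 60
python3 -m creep '{"rotation":[[0,0,0],[0,0,0],[0,0,0],[0,0,0],[0,0,0],[0,0,0],[0,0,0],[0,0,0]],"slide":[[-24,-20,0],[-48,-40,0],[-72,-60,0],[-96,-80,0],[-120,-98,0],[-140,-115,0],[-160,-132,0],[-170,-140,0]],"hand":[12,12,12,12,12,12,12,12]}'
python3 -m creep '{"rotation":[[0,0,-0.07],[0,0,-0.15],[0,0,-0.23],[0,0,-0.31],[0,0,-0.39],[0,0,-0.46],[0,0,-0.52],[0,0,-0.52]],"slide":[[0,0,0],[0,0,0],[0,0,0],[0,0,0],[0,0,0],[0,0,0],[0,0,0],[0,0,0]],"hand":[12,12,12,12,12,12,12,12]}'
python3 -c "
from h import *
go(.6333,-.0853,.135,96.45);print(get_state()['joints'])"
```

```text
t: 9.98
ee_pos: [0.5268, 0.1164, 0.1683]
orientation: [-0.001, 0.204, 0.979, -0.0]
contact_force: [0.8, 0.7, -1.1]
opening: 0.183
grasp_force: 59.5
t: 10.65
ee_pos: [0.6276, -0.0807, 0.1683]
orientation: [-0.001, 0.205, 0.979, -0.0]
contact_force: [-0.6, 0.0, -0.7]
opening: 0.179
grasp_force: 59.6
t: 11.32
ee_pos: [0.6267, -0.0774, 0.1686]
orientation: [-0.001, -0.056, 0.998, 0.0]
contact_force: [-0.6, 0.6, -1.9]
opening: 0.182
grasp_force: 59.5
slide [-5.7 -8.7 33.6] rot [ 0. -0. -0.]
[-0.3   0.26  1.65  0.    1.23 -1.98]
```

```bash
python3 -m creep '{"rotation":[[0,0,0],[0,0,0],[0,0,0],[0,0,0],[0,0,0],[0,0,0],[0,0,0]],"slide":[[-5.7,-8.7,10],[-5.7,-8.7,20],[-5.7,-8.7,30],[-5.7,-8.7,37],[-5.7,-8.7,37],[-5.7,-8.7,37],[-5.7,-8.7,37]],"hand":[12,12,12,12,12,12,12]}' 60
python3 -c "
from h import *
p,d=snap('scene','scene2.png')
P=get_state()['ee_pos'];go(.6333,-.0853,.120,96.45)
tip=P-[0,0,.058];print('tip px',proj('scene',tip)-[175,140],'hole px',proj('scene',[.6333,-.0853,.06])-[175,140],'top',proj('scene',P+[0,0,-.006])-[175,140])
cv2.imwrite('pics/c2.png',cv2.resize(np.clip(p[140:220,175:265,::-1]*1.6,0,255).astype(np.uint8),None,fx=7,fy=7,interpolation=cv2.INTER_CUBIC))"
```

```text
t: 11.9
ee_pos: [0.6343, -0.086, 0.1331]
orientation: [0.0, -0.055, 0.998, -0.0]
contact_force: [-0.5, 0.4, -1.1]
opening: 0.179
grasp_force: 59.6
slide [ 1.1  1.  13.4] rot [-0.  0. -0.]
tip px [34.73 40.71] hole px [35.86 44.76] top [32.73 26.15]
```

View pics/c2.png

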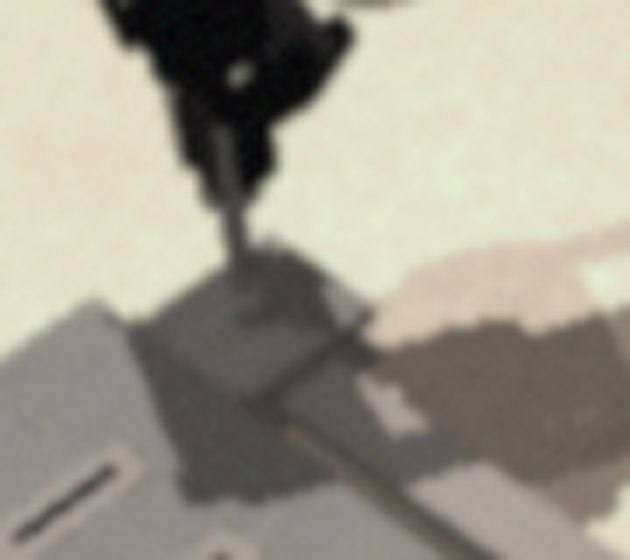

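The crop shows the pin hanging over the keeper with its shaft at about crop (235,230). It lies on the predicted line to the hole at (251,313). I lower it gently.

```bash
python3 -m creep '{"rotation":[[0,0,0],[0,0,0],[0,0,0],[0,0,0],[0,0,0],[0,0,0],[0,0,0]],"slide":[[0,0,2],[0,0,5],[0,0,8],[0,0,10],[0,0,11],[0,0,11],[0,0,11]],"hand":[12,12,12,12,12,12,12]}' 60
python3 -c "
from h import *
go(.6333,-.0853,.115,96.45)"
```

```text
t: 12.53
ee_pos: [0.6342, -0.0862, 0.1216]
orientation: [-0.0, -0.055, 0.998, 0.0]
contact_force: [0.8, -0.4, -1.3]
opening: 0.178
grasp_force: 59.6
slide [0.8 1.  6.6] rot [ 0. -0. -0.]
```

```bash
python3 -m creep '{"rotation":[[0,0,0],[0,0,0],[0,0,0],[0,0,0],[0,0,0],[0,0,0]],"slide":[[0.8,1,0],[0.8,1,1],[0.8,1,2],[0.8,1,3],[0.8,1,4],[0.8,1,4]],"hand":[12,12,12,12,12,12]}' 60
python3 -m creep '{"rotation":[[0,0,0],[0,0,0],[0,0,0]],"slide":[[0,0,0.7],[0,0,1.5],[0,0,1.5]],"hand":[12,12,12]}' | grep -E "pos|contact"
```

```text
t: 13.03
ee_pos: [0.6331, -0.0852, 0.1174]
orientation: [-0.0, -0.055, 0.998, 0.0]
contact_force: [-0.6, 0.1, -2.0]
opening: 0.177
grasp_force: 59.6
ee_pos: [0.6332, -0.0853, 0.1161]
contact_force: [0.4, 0.2, -0.9]
```

```bash
for i in 1; do
python3 -m creep '{"rotation":[[0,0,0],[0,0,0],[0,0,0]],"slide":[[0,0,0.7],[0,0,1.5],[0,0,1.5]],"hand":[12,12,12]}' | grep -E "pos|contact"
python3 -m creep '{"rotation":[[0,0,0],[0,0,0],[0,0,0]],"slide":[[0,0,0.7],[0,0,1.5],[0,0,1.5]],"hand":[12,12,12]}' | grep -E "pos|contact"
done
```

```text
ee_pos: [0.6332, -0.0853, 0.1145]
contact_force: [0.0, 0.0, -1.5]
ee_pos: [0.6332, -0.0852, 0.113]
contact_force: [-0.3, 0.2, -1.6]
```

```bash
python3 -m creep '{"rotation":[[0,0,0],[0,0,0],[0,0,0],[0,0,0],[0,0,0]],"slide":[[0,0,1],[0,0,2],[0,0,3],[0,0,4],[0,0,4]],"hand":[12,12,12,12,12]}' | grep -E "pos|contact"
python3 -m creep '{"rotation":[[0,0,0],[0,0,0],[0,0,0]],"slide":[[0,0,1],[0,0,2],[0,0,2]],"hand":[12,12,12]}' | grep -E "pos|contact"
python3 -m creep '{"rotation":[[0,0,0],[0,0,0],[0,0,0]],"slide":[[0,0,0.7],[0,0,1.5],[0,0,1.5]],"hand":[12,12,12]}' | grep -E "pos|contact"
```

```text
ee_pos: [0.6332, -0.0852, 0.1089]
contact_force: [-0.2, 0.1, -1.8]
ee_pos: [0.6332, -0.0852, 0.107]
contact_force: [-0.4, 0.4, -0.9]
ee_pos: [0.6333, -0.0852, 0.1056]
contact_force: [-0.1, 2.1, -0.1]
```

```bash
python3 -m creep '{"rotation":[[0,0,0],[0,0,0],[0,0,0]],"slide":[[0,0,0.7],[0,0,1.5],[0,0,1.5]],"hand":[12,12,12]}' | grep -E "pos|contact"
python3 -m creep '{"rotation":[[0,0,0],[0,0,0],[0,0,0]],"slide":[[0,0,0.7],[0,0,1.5],[0,0,1.5]],"hand":[12,12,12]}' | grep -E "pos|contact"
```

```text
ee_pos: [0.6333, -0.0852, 0.1041]
contact_force: [-0.5, 1.9, -0.1]
ee_pos: [0.6334, -0.0852, 0.1028]
contact_force: [0.7, 1.7, -0.5]
```

```bash
python3 -m creep '{"rotation":[[0,0,0],[0,0,0],[0,0,0],[0,0,0],[0,0,0]],"slide":[[0,0,1],[0,0,2],[0,0,3],[0,0,4],[0,0,4]],"hand":[12,12,12,12,12]}' | grep -E "pos|contact"
python3 -m creep '{"rotation":[[0,0,0],[0,0,0],[0,0,0]],"slide":[[0,0,1],[0,0,2],[0,0,2]],"hand":[12,12,12]}' | grep -E "pos|contact"
python3 -m creep '{"rotation":[[0,0,0],[0,0,0],[0,0,0]],"slide":[[0,0,0.7],[0,0,1.5],[0,0,1.5]],"hand":[12,12,12]}' | grep -E "pos|contact"
python3 -m creep '{"rotation":[[0,0,0],[0,0,0],[0,0,0]],"slide":[[0,0,0.7],[0,0,1.5],[0,0,1.5]],"hand":[12,12,12]}' | grep -E "pos|contact"
```

```text
ee_pos: [0.6335, -0.0852, 0.0987]
contact_force: [1.2, 2.8, 0.7]
ee_pos: [0.6334, -0.0852, 0.0966]
contact_force: [1.5, 2.4, 0.2]
ee_pos: [0.6334, -0.0852, 0.0951]
contact_force: [0.4, 3.1, 1.4]
ee_pos: [0.6333, -0.0853, 0.0936]
contact_force: [0.6, 3.0, 0.7]
```

Inside the lower lug. Next comes the catch, through the last 25 mm.

```bash
python3 -m creep '{"rotation":[[0,0,0],[0,0,0],[0,0,0],[0,0,0]],"slide":[[0,0,1],[0,0,2],[0,0,3],[0,0,3]],"hand":[12,12,12,12]}' | grep -E "pos|contact"
python3 -m creep '{"rotation":[[0,0,0],[0,0,0],[0,0,0],[0,0,0]],"slide":[[0,0,1],[0,0,2],[0,0,3],[0,0,3]],"hand":[12,12,12,12]}' | grep -E "pos|contact"
python3 -m creep '{"rotation":[[0,0,0],[0,0,0],[0,0,0],[0,0,0],[0,0,0],[0,0,0]],"slide":[[0,0,1],[0,0,2],[0,0,3],[0,0,4],[0,0,5],[0,0,5]],"hand":[12,12,12,12,12,12]}' | grep -E "pos|contact"
```

```text
ee_pos: [0.6332, -0.0853, 0.0907]
contact_force: [0.1, 3.1, 2.3]
ee_pos: [0.633, -0.0853, 0.0873]
contact_force: [-0.9, 4.6, 1.4]
ee_pos: [0.633, -0.0852, 0.0822]
contact_force: [-0.5, 3.4, 1.1]
```

```bash
python3 -m creep '{"rotation":[[0,0,0],[0,0,0],[0,0,0],[0,0,0],[0,0,0],[0,0,0]],"slide":[[0,0,1],[0,0,2],[0,0,3],[0,0,4],[0,0,5],[0,0,5]],"hand":[12,12,12,12,12,12]}' | grep -E "pos|contact|open"
python3 -m creep '{"rotation":[[0,0,0],[0,0,0],[0,0,0],[0,0,0],[0,0,0]],"slide":[[0,0,1],[0,0,2],[0,0,3],[0,0,4],[0,0,4]],"hand":[12,12,12,12,12]}' | grep -E "pos|contact|open"
python3 -m creep '{"rotation":[[0,0,0],[0,0,0],[0,0,0]],"slide":[[0,0,0.5],[0,0,1],[0,0,1]],"hand":[12,12,12]}' | grep -E "pos|contact"
```

```text
ee_pos: [0.6331, -0.0852, 0.0772]
contact_force: [-1.3, 3.5, 0.5]
opening: 0.176
ee_pos: [0.6331, -0.0852, 0.0733]
contact_force: [-2.1, 4.0, 1.9]
opening: 0.18
ee_pos: [0.6332, -0.0852, 0.0726]
contact_force: [-2.7, 3.4, 3.3]
```

```bash
python3 -m creep '{"rotation":[[0,0,0],[0,0,0],[0,0,0]],"slide":[[0,0,0.5],[0,0,1],[0,0,1]],"hand":[12,12,12]}' | grep -E "pos|contact"
python3 -m creep '{"rotation":[[0,0,0],[0,0,0],[0,0,0]],"slide":[[0,0,0.5],[0,0,0.8],[0,0,0.8]],"hand":[12,12,12]}' | grep -E "pos|contact"
```

```text
ee_pos: [0.6332, -0.0852, 0.0716]
contact_force: [-2.3, 4.4, 2.2]
ee_pos: [0.6332, -0.0853, 0.0709]
contact_force: [-2.8, 4.8, 3.5]
```

```bash
python3 -m creep '{"rotation":[[0,0,0],[0,0,0],[0,0,0]],"slide":[[0,0,0.3],[0,0,0.6],[0,0,0.6]],"hand":[12,12,12]}' | grep -E "pos|contact"
python3 -m creep '{"rotation":[[0,0,0],[0,0,0],[0,0,0]],"slide":[[0,0,0.3],[0,0,0.5],[0,0,0.5]],"hand":[12,12,12]}' | grep -E "pos|contact"
```

```text
ee_pos: [0.6332, -0.0852, 0.0703]
contact_force: [-3.3, 3.4, 3.1]
ee_pos: [0.6332, -0.0852, 0.07]
contact_force: [-4.5, 4.0, 4.8]
```

```bash
python3 -m creep '{"rotation":[[0,0,0],[0,0,0],[0,0,0]],"slide":[[0,0,0.2],[0,0,0.4],[0,0,0.4]],"hand":[12,12,12]}' | grep -E "pos|contact"
python3 -m creep '{"rotation":[[0,0,0],[0,0,0],[0,0,0]],"slide":[[0,0,0.2],[0,0,0.4],[0,0,0.4]],"hand":[12,12,12]}' | grep -E "pos|contact"
```

```text
ee_pos: [0.6332, -0.0852, 0.07]
contact_force: [-5.1, 4.6, 6.3]
ee_pos: [0.6333, -0.0852, 0.07]
contact_force: [-5.8, 5.5, 7.6]
```

```bash
python3 -m creep '{"rotation":[[0,0,0],[0,0,0],[0,0,0]],"slide":[[0,0,0.4],[0,0,0.8],[0,0,0.8]],"hand":[12,12,12]}' | grep -E "pos|contact"
python3 -m creep '{"rotation":[[0,0,0],[0,0,0],[0,0,0],[0,0,0],[0,0,0],[0,0,0],[0,0,0]],"slide":[[0,0,0],[0,0,-1],[0,0,-1],[0,0,-1],[0,0,-1],[0,0,-1],[0,0,-1]],"hand":[12,45,45,45,45,45,45]}' 20
```

```text
ee_pos: [0.6333, -0.0852, 0.0699]
contact_force: [-8.5, 5.9, 12.3]
t: 21.03
ee_pos: [0.6333, -0.0855, 0.0691]
orientation: [0.0, -0.055, 0.998, -0.0]
contact_force: [0.2, -0.4, -0.4]
opening: 0.528
grasp_force: 0.0
```

```bash
python3 -m creep '{"rotation":[[0,0,0],[0,0,0],[0,0,0],[0,0,0],[0,0,0],[0,0,0],[0,0,0],[0,0,0]],"slide":[[0,0,-5],[0,0,-15],[0,0,-30],[0,0,-50],[0,0,-75],[0,0,-100],[0,0,-130],[0,0,-150]],"hand":[45,45,45,45,45,45,45,45]}' 20
python3 -m creep '{"rotation":[[0,0,0],[0,0,0],[0,0,0],[0,0,0],[0,0,0],[0,0,0],[0,0,0],[0,0,0]],"slide":[[20,0,0],[50,0,0],[80,0,0],[110,0,0],[140,0,0],[170,0,0],[200,0,0],[200,0,0]],"hand":[45,45,45,45,45,45,45,45]}'
python3 - <<'E'
from h import *
print(get_state()['ee_pos'])
t,d=snap('top');s,e=snap('scene')
f=lambda p,x,y,w,h,k:cv2.resize(np.clip(p[y:y+h,x:x+w,::-1]*1.5,0,255).astype(np.uint8),(w*k,h*k),interpolation=cv2.INTER_CUBIC)
cv2.imwrite('pics/end.png',np.hstack([f(t,205,110,100,100,4),f(s,175,140,100,100,4)]))
for n,dd in(('top',d),('scene',e)):
    K,T=cam(n);v,u=np.mgrid[:384,:512];W=(np.stack([(u-K[0,2])/K[0,0]*dd,(v-K[1,2])/K[1,1]*dd,dd],-1)-T[:3,3])@T[:3,:3]
    m=(np.hypot(W[...,0]-.633,W[...,1]+.085)<.03)&(dd>0)
    z=W[m];print(n,'top z',np.percentile(z[:,2],[50,90,98])*1000,z[z[:,2]>.095].mean(0)*1000)
E
```

```text
t: 21.7
ee_pos: [0.6345, -0.0856, 0.2246]
orientation: [0.003, -0.055, 0.998, -0.001]
contact_force: [1.0, 0.3, 0.7]
opening: 0.521
grasp_force: 0.0
t: 22.37
ee_pos: [0.4311, -0.1071, 0.2199]
orientation: [-0.0, -0.054, 0.999, -0.0]
contact_force: [0.2, -0.6, 0.1]
opening: 0.531
grasp_force: 0.0
[ 0.43 -0.11  0.22]
top top z [ 60.9   96.31 108.16] [632.09 -85.03 104.79]
scene top z [ 62.59 102.09 108.45] [636.29 -83.86 104.5 ]
```

View pics/end.png

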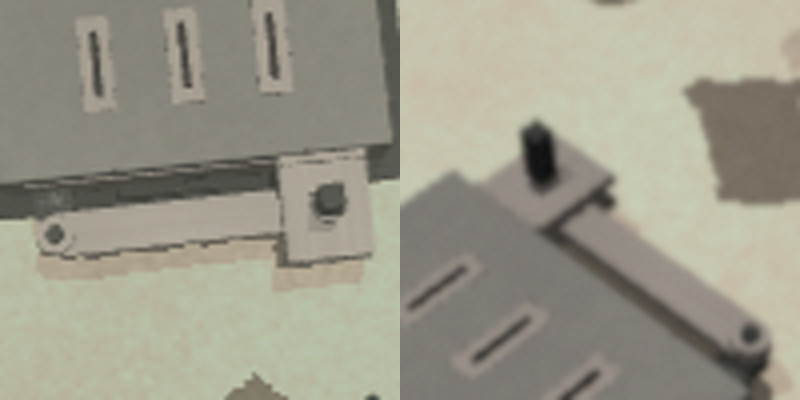

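The picture shows the bar shut and the pin upright in the keeper (left view (330,200), right view (538,160)). Its grip top measures about 106 mm, which matches the collar sitting on the keeper.

```bash
python3 -c "
from rig import robot
print(robot.sign_off())"
```

```text
the job is handed in; nothing more can be done
None
```

The drawer is locked: the bar is shut against its stop, the pin is seated with its collar on the keeper and released (peak push about 12 N straight down, 16 N with side load), and the job was handed in at about 22 s.

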